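Bed a strip of stick-on balance weights into a wheel

ROBOT

A 6-joint arm with a two-finger parallel gripper is mounted at the origin on the work surface. World frame = base frame: x ahead of the robot, y to its left, z up, the work surface at z = 0. Lengths are in m, angles in rad, forces in N, time in s.
With the tool pointing down it reaches from about 0.375 to 0.925 m from the base axis. Payload 5.7 kg.
Tool frame: the origin (TCP) lies midway between the tips of the shut fingers; the grasp point (between the pads) lies 19 mm behind it; z points along the fingers, x is the direction in which the jaws open and shut, and the axes are right-handed (so a half turn about z gives the same grasp; the last joint's range is limited). The gripper opens to 88 mm and grips with 3 to 60 N. Pads are 20 mm wide; open, the fingers measure 115 mm over their backs; the gripper's body (75 mm by 178 mm) begins 61 mm behind the grasp point.
Start: joints at [-1.315, 0.359, 1.51, -0, 1.272, -0.115], TCP at [0.217, -0.559, 0.223] pointing down, gripper open.
Joint ranges: [-2.97, 2.97], [-1.01, 2.36], [0.21, 2.38], [-0.96, 4.11], [0.2, 2.71], [-2.98, 2.98]. Speed limits (rad/s): [2.39, 2.39, 3.14, 3.14, 3.14, 3.14].

INTERFACE

Orientations are given as a unit quaternion [x, y, z, w].
In Python, from bench import move_ptp, servo_line, goto_joints, move_gripper, sleep, inverse_kinematics, capture, PlanningError, close_job, spot_in, silhouettes, current_clock, current_joint_pos, current_qvel, current_joint_torque, current_position, current_orientation, current_force, current_torque, current_finger_gap gives the robot as it stands. Calls block until the motion is done:
- move_ptp(position, orientation): joint-space move of the TCP to a pose.
- servo_line(position, orientation=None, rate=0.15, contact_N=None): straight line of the TCP; orientation=None keeps the orientation; rate is the mean speed in m/s. With contact_N (N) it stops when the force on the tool has changed by that much, and returns True; else False.
- goto_joints(angles): joint-space move.
- move_gripper(opening): finger opening in m; the grip force is fixed at half the most; returns when the fingers have stopped.
- sleep(seconds).
- inverse_kinematics(position, orientation): joint angles nearest the present ones, or None.
- capture(name): name is "scene" or "top" or "wrist"; returns a dict with "image" (400x640x3 uint8, blue, green, red), "range_z" (400x640 float32, m along the optical axis (not along the pixel's ray), 0 where there is no reading), "intrinsics" (3x3 intrinsics, pixels), "R" (3x3) and "t" (3): a world point X has camera coordinates R X + t. Camera axes: x right, y down, z forward; pixel columns grow to the right and rows downward; lengths in m; the calibration is good to about 2 mm. The wrist camera is an equidistant fisheye: a pixel r from the principal point sees the ray r / f radians off the axis. A picture is of the moment at which its call begins.
A pose or a line that the arm cannot do raises PlanningError and nothing moves.
- close_job(): hands the job in, once; it reports no verdict.
Trained networks look in the newest picture that a camera, given by its name, has taken for a name from the list of things; names that differ only in an ending like _2 or _b are one class to them, and where a whole thing is asked for, a point or a joint stands for the part that bears it (a point fixed in the world has none). Each returns a list of dicts, best first, with "conf" (0 to 1); they miss things now and then, are a little off and sometimes report something else, mostly with a low value. They report only what shows in the picture. A call takes as long as a camera call.
- spot_in(camera, query): "xy" ([column, row] in pixels, amid what is visible of it).
- silhouettes(camera, query): "region" (400x640 bool, what is visible of it) and "xy" ([column, row] in pixels, amid what is visible of it).
Readings, each from a call of its own:
- current_clock(): time.
- current_joint_pos(): joint angles.
- current_qvel(): joint speeds.
- current_joint_torque(): joint torques, N m.
- current_position(): TCP position.
- current_orientation(): TCP orientation.
- current_force(): force on the tool from outside, world axes, zero at the start.
- current_torque(): the same for the moment, N m.
- current_finger_gap(): finger opening in m.
Only numpy, scipy, OpenCV 4.12 (cv2) and the standard library are available. Lean on these libraries where they do the work, as an engineer would, in place of code of your own. Each camera call takes 0.05 s, during which the arm holds its last target.

TASK

The strip of six stick-on balance weights inside the wheel is only tacked in place and still stands a few millimetres off the metal. With a fingertip reaching down inside the rim, trace along the strip and press it outwards with finger pressure, so that every one of the six weights lies flat against the barrel; then take the hand away. Do not knock or lean hard on the wheel, pick nothing up, and leave the things on the bench where they are.

Things in the scene. Friction and masses are not known exactly. Their poses are not given: they have to be found in the camera images.
- wheel: Small car wheel, 12 inch steel rim (bare silver metal) with its black tyre on, lying flat, open back up; heavy, it does not shift. Origin on the wheel's axis at bench height, z up along the axis. Tyre 508 mm across, 148 mm high; the disc of the wheel closes the rim 36 to 64 mm above the bench. Seen from the axis, the middle of the strip of weights lies in the wheel's own -x direction.
- rim_mouth (a point): Centre of the rim's open mouth, on the wheel's axis, 137 mm above the bench at the height of the upper rim edge; mouth about 300 mm across. Below it the inside of the barrel is an upright cylinder of radius 149 mm, from 127 down to 89 mm above the bench, where the weights are stuck; below 80 mm the barrel narrows to radius 134 mm.
- weight1 (a joint): How far weight 1 of the strip still stands off the barrel, in m: 0 = bedded flat on the metal, at most 0.006. It moves only straight outwards or inwards (radially to the wheel), takes about 4 N to push, stays where it is left, and stops hard at 0.
- weight2 (a joint): How far weight 2 of the strip still stands off the barrel, in m: 0 = bedded flat on the metal, at most 0.006. It moves only straight outwards or inwards (radially to the wheel), takes about 4 N to push, stays where it is left, and stops hard at 0.
- weight3 (a joint): How far weight 3 of the strip still stands off the barrel, in m: 0 = bedded flat on the metal, at most 0.006. It moves only straight outwards or inwards (radially to the wheel), takes about 4 N to push, stays where it is left, and stops hard at 0.
- weight4 (a joint): How far weight 4 of the strip still stands off the barrel, in m: 0 = bedded flat on the metal, at most 0.006. It moves only straight outwards or inwards (radially to the wheel), takes about 4 N to push, stays where it is left, and stops hard at 0.
- weight5 (a joint): How far weight 5 of the strip still stands off the barrel, in m: 0 = bedded flat on the metal, at most 0.006. It moves only straight outwards or inwards (radially to the wheel), takes about 4 N to push, stays where it is left, and stops hard at 0.
- weight6 (a joint): How far weight 6 of the strip still stands off the barrel, in m: 0 = bedded flat on the metal, at most 0.006. It moves only straight outwards or inwards (radially to the wheel), takes about 4 N to push, stays where it is left, and stops hard at 0.
- weight1_face (a point): Centre of the inward face of weight 1 (x to the wheel's axis, z up), 25 degrees before the strip's middle, anticlockwise from above. Six equal dark steel weights form the strip, each 22 mm along it, 20 mm high (102 to 122 mm above the bench), 5 mm thick, ends bevelled, flat middle 6 mm wide. Bedded, the face is 144 mm from the wheel's axis.
- weight2_face (a point): Centre of the inward face of weight 2 (x to the wheel's axis, z up), 15 degrees before the strip's middle, anticlockwise from above. Six equal dark steel weights form the strip, each 22 mm along it, 20 mm high (102 to 122 mm above the bench), 5 mm thick, ends bevelled, flat middle 6 mm wide. Bedded, the face is 144 mm from the wheel's axis.
- weight3_face (a point): Centre of the inward face of weight 3 (x to the wheel's axis, z up), 5 degrees before the strip's middle, anticlockwise from above. Six equal dark steel weights form the strip, each 22 mm along it, 20 mm high (102 to 122 mm above the bench), 5 mm thick, ends bevelled, flat middle 6 mm wide. Bedded, the face is 144 mm from the wheel's axis.
- weight4_face (a point): Centre of the inward face of weight 4 (x to the wheel's axis, z up), 5 degrees past the strip's middle, anticlockwise from above. Six equal dark steel weights form the strip, each 22 mm along it, 20 mm high (102 to 122 mm above the bench), 5 mm thick, ends bevelled, flat middle 6 mm wide. Bedded, the face is 144 mm from the wheel's axis.
- weight5_face (a point): Centre of the inward face of weight 5 (x to the wheel's axis, z up), 15 degrees past the strip's middle, anticlockwise from above. Six equal dark steel weights form the strip, each 22 mm along it, 20 mm high (102 to 122 mm above the bench), 5 mm thick, ends bevelled, flat middle 6 mm wide. Bedded, the face is 144 mm from the wheel's axis.
- weight6_face (a point): Centre of the inward face of weight 6 (x to the wheel's axis, z up), 25 degrees past the strip's middle, anticlockwise from above. Six equal dark steel weights form the strip, each 22 mm along it, 20 mm high (102 to 122 mm above the bench), 5 mm thick, ends bevelled, flat middle 6 mm wide. Bedded, the face is 144 mm from the wheel's axis.
- mallet: Rubber mallet lying on the bench, 60 mm high, wooden handle along its x, about 285 mm long overall; origin on the bench under the middle of it. Bystander.
- weight_bin: Open blue bin of spare weights, 110 x 160 x 60 mm; origin under its centre. Bystander.
- socket: Deep impact socket standing upright, 30 mm across, 78 mm high; origin under its centre. Bystander.
- paste_tub: White tub with a grey lid, 98 mm across, 80 mm high; origin under its centre. Bystander.

How it is judged:
By the outcome, as a careful person would: the job done as asked, in the order asked, and still so for the second after the job is handed in, with the robot touching nothing.
It also fails if it takes over 51 s, if anything falls off the work surface, if the arm or the gripper's body presses on something with over 40 N, if the wrist force passes 120 N, or if a joint passes its speed limit or range.

## Working session

There is one attempt and no reset: what is moved stays moved. The work goes in short steps, each a Python script; the robot and the scene stay as the last script left them, time stands still between calls to the robot, and variables do not carry over. Pictures are saved under pics/ and viewed, and the job is handed in when it is done.

```bash
mkdir -p pics; ls; python3 - <<'E'
from bench import *
import cv2,numpy as np
print(current_clock(),current_position(),current_orientation(),current_finger_gap(),current_force())
for c in ["scene","top","wrist"]:
    d=capture(c); cv2.imwrite(f"pics/{c}0.png",d["image"]); np.savez(f"{c}0.npz",**d)
    print(c,d["intrinsics"].tolist(),d["R"].tolist(),d["t"].tolist())
    for q in ["wheel","weight1","weight6"]:
        print(q,[(r["xy"],r["conf"]) for r in spot_in(c,q)][:7])
print(current_clock())
E
```

```text
pics
0.0 [ 0.21723046 -0.55857586  0.22184436] [ 8.25335248e-01 -5.64642302e-01 -6.78557461e-04 -5.81488824e-04] 0.08775233143363699 [0.24842458 0.01458024 0.20691253]
scene [[503.0381171578732, 0.0, 324.7374910211361], [0.0, 503.0381171578732, 195.37258762159618], [0.0, 0.0, 1.0]] [[0.7978349592201748, 0.6026068018206211, -0.018011669707847934], [0.3955723525474613, -0.5458052536757603, -0.7386603678010659], [-0.45495262582625995, 0.5822041458624816, -0.6738371025658421]] [-0.43306194650811297, -0.12687046858130893, 1.9753251058727395]
wheel [([327.2, 236.3], 0.83)]
weight1 []
weight6 []
top [[488.44722814952564, 0.0, 318.186753501243], [0.0, 488.44722814952564, 205.14164559663718], [0.0, 0.0, 1.0]] [[0.02883800643407633, -0.9995542380372693, 0.007726228487555293], [-0.9934575535650316, -0.029514865545828977, -0.11032208290452865], [0.11050094411130715, -0.004494211114909689, -0.9938658578585765]] [-0.033177871385417584, 0.5430546309642299, 1.4704992330080593]
wheel [([338.9, 182.5], 0.79)]
weight1 []
weight6 []
wrist [[309.70691628693146, 0.0, 320.50177434962654], [0.0, 309.70691628693146, 199.46035309890246], [0.0, 0.0, 1.0]] [[0.36144323529333455, -0.9323932874723319, -0.0012430354883556313], [-0.8902233676368702, -0.34549181219678166, 0.2968800488720231], [-0.27723842333622895, -0.10619870611981115, -0.9549139707033931]] [-0.5989389545598853, -0.035548140589380356, 0.39153200232222907]
wheel []
weight1 []
weight6 []
0.6
```

View pics/top0.png

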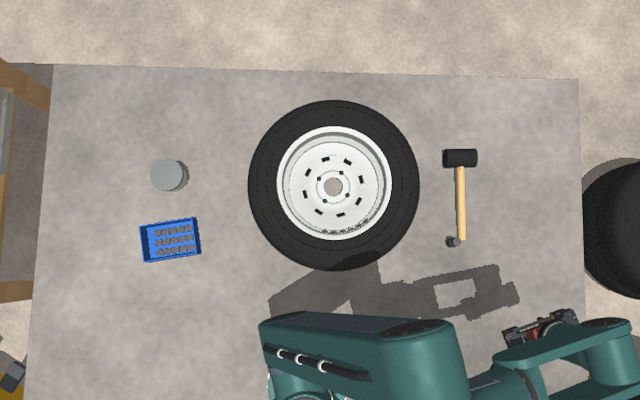

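View pics/scene0.png

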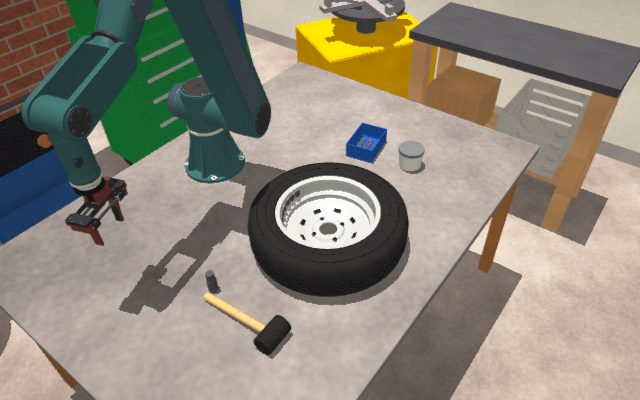

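The top view shows the wheel centred near (334,185), with the strip at about (345,230), on the robot's side of the barrel. Next I'll measure the axis and the strip angle.

```bash
cat > h.py <<'E'
import numpy as np
def cloud(d):
    K=d["intrinsics"];z=d["range_z"];v,u=np.mgrid[0:400,0:640]
    P=np.stack([(u-K[0,2])/K[0,0]*z,(v-K[1,2])/K[1,1]*z,z],-1)
    return (P-d["t"])@d["R"]
def circ(xy):
    A=np.c_[2*xy,np.ones(len(xy))];s=np.linalg.lstsq(A,(xy**2).sum(1),rcond=None)[0]
    return s[:2],np.sqrt(s[2]+s[:2]@s[:2])
E
python3 - <<'E'
import numpy as np,cv2
from h import *
for c in ["top","scene"]:
    d=np.load(c+"0.npz");W=cloud(d);im=d["image"].astype(int)
    ok=d["range_z"]>0
    bx=ok&(W[...,0]>.2)&(W[...,0]<.95)&(W[...,1]>-.4)&(W[...,1]<.4)
    h=W[bx][:,2]; print(c,np.histogram(h,np.arange(-.01,.17,.01)))
    # rim lip: bright pixels z .125-.145
    bright=im.min(2)>130
    m=bx&bright&(W[...,2]>.128)&(W[...,2]<.146)
    p=W[m][:,:2]; c0=np.median(p,0)
    for _ in range(8):
        c0,r=circ(p); e=np.abs(np.linalg.norm(p-c0,axis=1)-r); p=p[e<max(.004,2*e.std())]
    print("lip",c0,r,len(p))
    # tyre outer edge dark points z>.08
    m=bx&~bright&(W[...,2]>.07)&(W[...,2]<.16)
    q=W[m]; 
    rr=np.linalg.norm(q[:,:2]-c0,axis=1); th=np.arctan2(q[:,1]-c0[1],q[:,0]-c0[0])
    # outer boundary per angle
    o=[]
    for a in np.arange(-np.pi,np.pi,.05):
        k=(abs(th-a)<.03)&(rr<.27)
        if k.sum()>5:o.append(q[k][np.argmax(rr[k]),:2])
    print("tyre",circ(np.array(o)),len(o))
    # weights: dark, r 0.13..0.146
    C=c0; R=np.linalg.norm(W[...,:2]-C,axis=-1)
    m=bx&(im.max(2)<110)&(R>.128)&(R<.147)&(W[...,2]>.095)&(W[...,2]<.126)
    T=np.degrees(np.arctan2(W[...,1]-C[1],W[...,0]-C[0]))%360
    print("dark",m.sum(),np.histogram(T[m],np.arange(0,361,10))[0], T[m].mean() if m.any() else 0, R[m].mean() if m.any() else 0)
    x=W[m]; v,u=np.where(m); print(np.c_[u,v].mean(0) if m.any() else 0)
    b=im[...].astype(np.uint8)
    if c=="top": cv2.imwrite("pics/topz.png",cv2.resize(b[100:270,245:425],None,fx=4,fy=3.5,interpolation=cv2.INTER_CUBIC)[:600])
    else: cv2.imwrite("pics/scz.png",cv2.resize(b[160:270,245:400],None,fx=5,fy=5,interpolation=cv2.INTER_CUBIC))
E
```

```text
top (array([18807, 17290,   158,    37,   294,  1762,  2288,  1696,   348,
        1194,   268,   262,   286,  1247,  4384,  8206,   945]), array([-0.01,  0.  ,  0.01,  0.02,  0.03,  0.04,  0.05,  0.06,  0.07,
        0.08,  0.09,  0.1 ,  0.11,  0.12,  0.13,  0.14,  0.15,  0.16]))
lip [ 0.59997733 -0.05974922] 0.15804484383658302 931
tyre (array([ 0.59591922, -0.05983713]), np.float64(0.25130173845824966)) 126
dark 26 [0 0 0 0 0 0 0 0 0 0 0 0 0 0 0 0 1 4 4 4 2 7 4 0 0 0 0 0 0 0 0 0 0 0 0 0] 198.5887700253558 0.14375424468795275
[347.65384615 228.03846154]
scene (array([14405,  7367,    85,   208,   453,  1384,  1583,   929,   659,
         848,   571,   638,   751,  1248,  2861,  5045,   209]), array([-0.01,  0.  ,  0.01,  0.02,  0.03,  0.04,  0.05,  0.06,  0.07,
        0.08,  0.09,  0.1 ,  0.11,  0.12,  0.13,  0.14,  0.15,  0.16]))
lip [ 0.60146147 -0.06034907] 0.15763203377113727 518
tyre (array([ 0.6085327 , -0.07002183]), np.float64(0.24806071627884874)) 126
dark 106 [ 0  0  0  0  0  0  0  0  0  0  0  0  0  0  0  0  7 23 27 17 13 12  7  0
  0  0  0  0  0  0  0  0  0  0  0  0] 190.7660294269241 0.14319226171523083
[289.4245283  201.96226415]
```

```bash
python3 - <<'E'
from bench import *
import numpy as np
q=current_joint_pos(); print(q)
# IK probes for tool-down poses around the wheel near side
E
```

```text
[-1.31510201e+00  3.58782448e-01  1.51041870e+00 -8.45353387e-06
  1.27250860e+00 -1.15123431e-01]
```

View pics/topz.png

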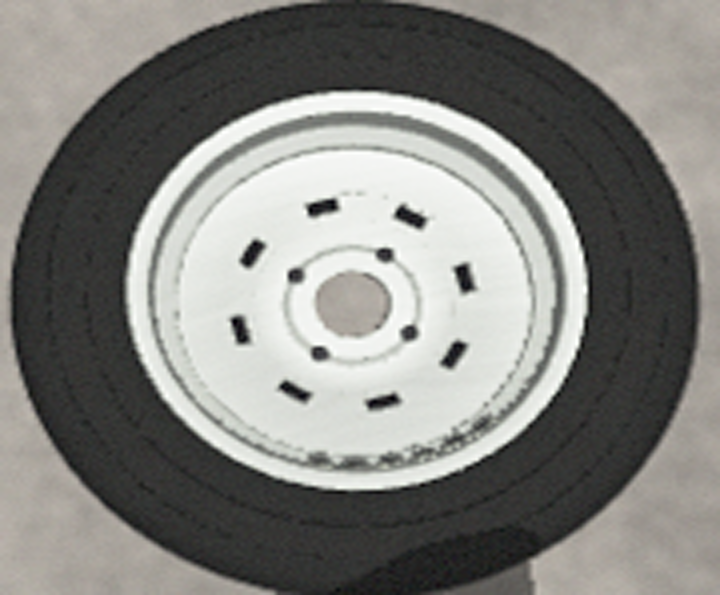

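View pics/scz.png

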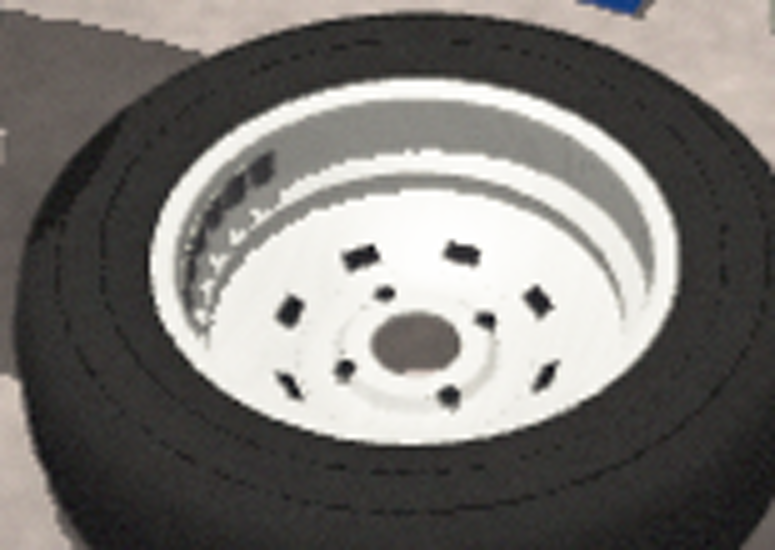

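```bash
cat >> h.py <<'E'
from scipy.spatial.transform import Rotation as Rn
def down(yaw):  # tool z down, tool x at world angle yaw
    x=np.array([np.cos(yaw),np.sin(yaw),0]);z=np.array([0,0,-1.]);return Rn.from_matrix(np.c_[x,np.cross(z,x),z]).as_quat()
def wcloud(d):
    K=d["intrinsics"];z=d["range_z"];v,u=np.mgrid[0:400,0:640]
    a=(u-K[0,2])/K[0,0];b=(v-K[1,2])/K[1,1];r=np.hypot(a,b)+1e-9
    s=np.tan(np.minimum(r,1.5))/r
    return (np.stack([a*s*z,b*s*z,z],-1)-d["t"])@d["R"]
E
python3 - <<'E'
import numpy as np
from h import *
from bench import *
d=np.load("wrist0.npz");c=-d["R"].T@d["t"]; M=Rn.from_quat(current_orientation()).as_matrix()
print("cam in tool",M.T@(c-current_position()),"axis",M.T@d["R"][2])
C=np.array([.6,-.06]);
for ang in [0,180]:
  for a in [165,195,225]:
    y=np.radians(a+ang);p=C+.12*np.array([np.cos(np.radians(a)),np.sin(np.radians(a))])
    print(ang,a,inverse_kinematics([*p,.106],down(y)))
  print(inverse_kinematics([.6,-.06,.3],down(np.radians(195+ang))))
E
```

```text
cam in tool [-0.0004743  -0.08171235 -0.16106181] axis [-0.00137329  0.29688412  0.95491253]
0 165 None
0 195 [-3.26266169e-01  3.53316137e-01  1.87029538e+00 -4.44089210e-16
  9.17981132e-01  2.55352710e+00]
0 225 [-4.03222634e-01  4.04171606e-01  1.77889105e+00 -4.44089210e-16
  9.58529993e-01  1.95297186e+00]
[-2.14182202e-01  3.05571887e-01  1.39639040e+00 -4.44089210e-16
  1.43963037e+00  2.66561106e+00]
180 165 [-2.02272782e-01  3.44175713e-01  1.88637508e+00 -4.44089210e-16
  9.11041858e-01  5.95266059e-02]
180 195 [-3.26266169e-01  3.53316137e-01  1.87029538e+00 -4.44089210e-16
  9.17981132e-01 -5.88065556e-01]
180 225 [-4.03222634e-01  4.04171606e-01  1.77889105e+00 -4.44089210e-16
  9.58529993e-01 -1.18862080e+00]
[-2.14182202e-01  3.05571887e-01  1.39639040e+00 -4.44089210e-16
  1.43963037e+00 -4.75981590e-01]
```

```bash
python3 - <<'E'
import numpy as np,cv2
from h import *
from bench import *
move_ptp([.61,-.06,.26],down(np.radians(-75)))
d=capture("wrist"); np.savez("wrist1.npz",**d); cv2.imwrite("pics/wrist1.png",d["image"])
for q in ["weight1","weight1_face"]:
    print([(np.round(r["xy"]),r["conf"]) for r in silhouettes("wrist",q)])
print(current_clock(),current_position())
W=wcloud(d);im=d["image"].astype(int);ok=d["range_z"]>0
m=ok&(im.min(2)>130)&(W[...,2]>.128)&(W[...,2]<.148)
p=W[m][:,:2];p=p[np.linalg.norm(p-[.6,-.06],axis=1)<.18]
for _ in range(6):
    c0,r=circ(p);e=abs(np.linalg.norm(p-c0,axis=1)-r);p=p[e<max(.004,2*e.std())]
print("lip",c0,r,len(p))
for C in (c0,np.array([.6005,-.06])):
    R=np.linalg.norm(W[...,:2]-C,axis=-1);T=np.degrees(np.arctan2(W[...,1]-C[1],W[...,0]-C[0]))%360
    m=ok&(im.max(2)<110)&(R>.125)&(R<.155)&(W[...,2]>.095)&(W[...,2]<.13)
    print(m.sum(),np.histogram(T[m],np.arange(150,246,4)),np.percentile(T[m],[1,5,50,95,99]))
    for a in range(165,230,4):
        k=m&(abs(T-a)<2)
        if k.sum()>5: print(a,k.sum(),np.percentile(R[k],[10,50]),np.percentile(W[k][:,2],[5,95]))
E
```

```text
[(array([353., 301.]), 0.73), (array([371., 299.]), 0.7), (array([307., 304.]), 0.69), (array([274., 295.]), 0.65), (array([292., 301.]), 0.56), (array([ 33., 100.]), 0.54)]
[(array([269., 299.]), 0.77)]
3.0167 [ 0.60990675 -0.06086408  0.25993966]
lip [ 0.60117176 -0.06001637] 0.15715128307033202 5296
7393 (array([  0, 102, 150, 151, 161, 137, 100,  97,  73,  72,  77,  64,  79,
        85,  74, 105, 104, 135, 137,  89, 116,  71,   0]), array([150, 154, 158, 162, 166, 170, 174, 178, 182, 186, 190, 194, 198,
       202, 206, 210, 214, 218, 222, 226, 230, 234, 238, 242])) [ 15.59740278  43.03584877 181.03510305 332.88432184 352.24486606]
165 149 [0.14888945 0.14975028] [0.09702266 0.12850996]
169 160 [0.14247191 0.14553799] [0.10172938 0.12771555]
173 127 [0.14202963 0.1431998 ] [0.10321503 0.12287779]
177 98 [0.14425684 0.14616773] [0.09853804 0.12050996]
181 93 [0.14137972 0.1422465 ] [0.10197069 0.12116428]
185 74 [0.1424271  0.14401874] [0.09818193 0.11926216]
189 70 [0.14077159 0.14286295] [0.10229527 0.11936126]
193 76 [0.14069274 0.14172577] [0.10236289 0.11884174]
197 63 [0.143
[... 1067 characters left out ...]
 0.14157236] [0.1021049  0.12117408]
185 74 [0.14175793 0.14321873] [0.09818193 0.11926216]
189 71 [0.14011439 0.14227982] [0.10230866 0.11934359]
193 76 [0.14003813 0.14107124] [0.10236289 0.11884174]
197 63 [0.14302756 0.14429481] [0.097256   0.11585148]
201 80 [0.14027453 0.14116338] [0.10228233 0.12070875]
205 80 [0.14130694 0.14311525] [0.10017478 0.11882367]
209 82 [0.14049709 0.1422759 ] [0.10333144 0.12119483]
213 105 [0.14046104 0.14159292] [0.10263573 0.12154333]
217 107 [0.14297049 0.14550637] [0.10280072 0.12262534]
221 138 [0.14104017 0.14239301] [0.10317513 0.12687697]
225 123 [0.14214951 0.14488913] [0.10279863 0.12654711]
229 98 [0.14846546 0.14930258] [0.10481004 0.12721939]
```

View pics/wrist1.png

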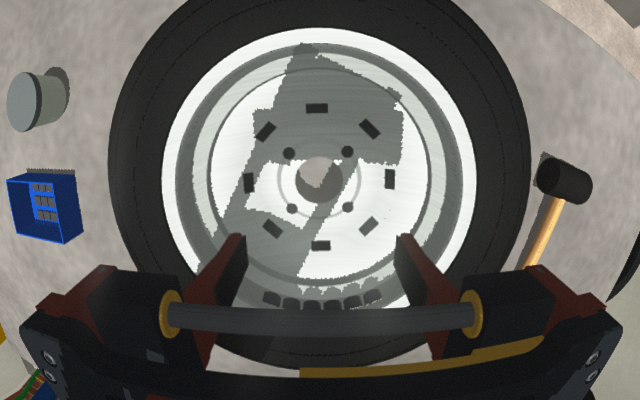

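The depth profile gives face bands with gaps at 177, 187, 197, 207 and 217°, and strip ends at 167 and 227°. That puts the middle at 197° and the weights at 172 to 222°, with faces at r≈141.5 mm, about 2.5 mm proud. Heights of 102–122 mm and a barrel radius of 149 mm both match the given sizes. I'll shut the fingers and press weight 1.

```bash
cat >> h.py <<'E'
C=np.array([.6008,-.0600])
def pose(a,r,z): 
    t=np.radians(a);return [C[0]+r*np.cos(t),C[1]+r*np.sin(t),z]
def ori(a): return down(np.radians(a+180))
def polar(p):
    v=np.array(p[:2])-C;return np.hypot(*v)*1000,np.degrees(np.arctan2(v[1],v[0]))%360
E
python3 - <<'E'
from h import *
from bench import *
move_gripper(0); print(current_finger_gap())
a=172
move_ptp(pose(a,.108,.23),ori(a))
servo_line(pose(a,.108,.106),rate=.12)
print(current_clock(),polar(current_position()),current_position()[2],current_force())
h=servo_line(pose(a,.137,.106),rate=.015,contact_N=9)
print(h,current_clock(),polar(current_position()),current_force())
sleep(.2);print(polar(current_position()),current_force(),current_torque())
E
```

```text
0.0003686355202828999
6.6417 (np.float64(107.40487215702369), np.float64(172.02437589062146)) 0.10652542120028338 [-0.25950963  0.83228602  0.3281245 ]
False 8.725 (np.float64(134.69133080368732), np.float64(172.02906732043883)) [ 6.53957298  0.51558832 -4.37150888]
(np.float64(134.70570601404165), np.float64(172.03033499374123)) [ 7.11347293e+00 -3.08371655e-03 -4.70118686e+00] [-0.06163592 -1.33465363 -0.01955651]
```

```bash
python3 - <<'E'
from h import *
from bench import *
a=172
for r in (.138,.139,.140,.141):
    servo_line(pose(a,r,.106),rate=.01)
    f=current_force();print(r,current_clock(),polar(current_position())[0],current_position()[2],f)
    if np.hypot(f[0],f[1])>13: break
E
```

```text
0.138 9.175 134.7408928421755 0.10655065026918462 [ 8.48168124 -0.84956937 -6.59164307]
0.139 9.425 134.75729436792463 0.10671356044024154 [10.60956622 -0.68014154 -7.7566942 ]
0.14 9.675 134.77397766247293 0.10690466176166272 [11.29762752 -0.02727954 -7.76068841]
0.141 9.925 134.7942831202194 0.10707372014712682 [13.10169761 -0.04396369 -9.59281803]
```

```bash
cat >> h.py <<'E'
def look(n):
    import cv2
    from bench import capture
    d=capture("wrist"); cv2.imwrite(f"pics/{n}.png",d["image"])
    W=wcloud(d);im=d["image"].astype(int);ok=d["range_z"]>0
    R=np.linalg.norm(W[...,:2]-C,axis=-1);T=np.degrees(np.arctan2(W[...,1]-C[1],W[...,0]-C[0]))%360
    for a in (162,172,182,192,202,212,222,232):
        k=ok&(abs(T-a)<1.2)&(R>.13)&(R<.155)&(W[...,2]>.104)&(W[...,2]<.118)
        if k.sum()>3: print(a,k.sum(),np.round(np.median(R[k])*1000,2))
E
python3 - <<'E'
from h import *
from bench import *
a=172
servo_line(pose(a,.108,.106),rate=.1)
servo_line(pose(a,.108,.2),rate=.2)
move_ptp([.61,-.06,.26],down(np.radians(-75)))
look("wrist2"); print(current_clock())
d=np.load("wrist1.npz")
E
```

```text
12.175
```

View pics/wrist2.png

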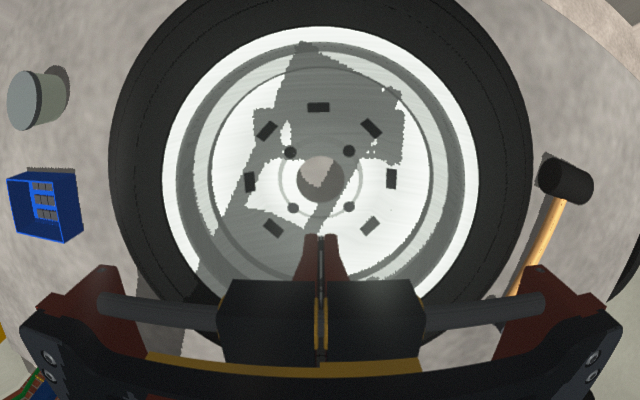

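```bash
python3 - <<'E'
from h import *
from bench import *
move_gripper(.088)
look("wrist3"); print(current_clock())
E
```

```text
162 34 149.49
172 28 144.34
182 29 141.64
192 36 140.81
202 34 141.1
212 36 141.36
222 37 141.82
232 35 149.38
13.6
```

View pics/wrist3.png

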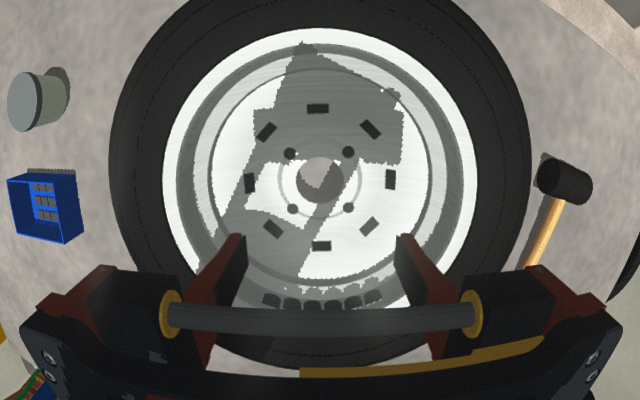

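Weight 1 now reads r=144.3 mm, i.e. barrel 149.4 minus 5, so it is bedded. The others are still at 141–142 mm. I'll press weights 2 to 6 the same way.

```bash
python3 - <<'E'
from h import *
from bench import *
move_gripper(0)
first=True
for a in (182,192,202,212,222):
    if first:
        move_ptp(pose(a,.110,.21),ori(a)); servo_line(pose(a,.110,.106),rate=.15); first=False
    else: servo_line(pose(a,.116,.106),ori(a),rate=.06)
    servo_line(pose(a,.137,.106),rate=.02)
    f1=current_force();r1=polar(current_position())
    servo_line(pose(a,.140,.106),rate=.012); sleep(.1)
    f=current_force();r=polar(current_position())
    print(a,round(current_clock(),2),np.round(r1,2),np.hypot(*f1[:2]).round(2),np.round(r,2),np.hypot(*f[:2]).round(2),f.round(1))
    if np.hypot(*f[:2])>25: break
    servo_line(pose(a,.116,.106),rate=.06)
servo_line(pose(a,.108,.21),rate=.2)
move_ptp([.61,-.06,.26],down(np.radians(-75)))
move_gripper(.088)
look("wrist4"); print(current_clock())
E
```

```text
182 19.05 [134.88 182.09] 6.87 [134.95 182.26] 13.36 [12.7  4.2 -6.8]
192 21.78 [135.07 192.1 ] 8.48 [135.17 192.29] 14.61 [12.4  7.8 -7.2]
202 24.52 [135.25 202.02] 8.32 [135.38 202.05] 17.77 [ 13.3  11.8 -10.8]
212 27.25 [135.44 212.  ] 8.02 [135.58 212.04] 19.31 [13.4 13.9 -7. ]
222 29.98 [135.59 222.01] 7.36 [135.75 222.03] 18.13 [11.  14.4 -5.3]
162 32 149.35
172 32 144.41
182 30 144.43
192 32 144.44
202 34 144.56
212 35 145.03
222 32 144.87
232 35 149.46
34.5417
```

View pics/wrist4.png

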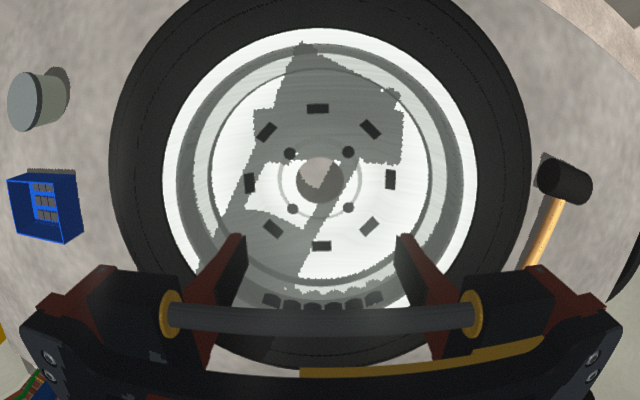

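All six faces read 144.4–145.0 mm, and each press hit a hard stop. I'll lift the hand clear and hand in.

```bash
python3 - <<'E'
from bench import *
p=current_position()
servo_line([p[0],p[1],.36],rate=.15)
print(current_clock(),current_force(),current_position())
close_job()
E
```

```text
35.3583 [ 0.22996284 -0.32453661  0.56234347] [ 0.60948547 -0.05990192  0.3590426 ]
the job is handed in; nothing more can be done
```

I pressed all six weights flat against the barrel, one at a time, with the shut fingertips. I then lifted the hand clear and handed the job in at 35.4 s of the 51 s allowed.

- **Bedding:** Before pressing, the faces stood at about 141–142 mm from the axis. My last wrist depth check read 144.4–145.0 mm. With the barrel measured at 149.4 mm and the weights 5 mm thick, that is bedded to within the roughly 1 mm accuracy of the measurement.
- **Hard stops:** Every press ended at a stop, with the force rising to 13–19 N while the finger moved no more than about 0.2 mm further. The stop radius drifted from 134.8 to 135.8 mm along the strip. I put that down to my wheel centre being slightly off, not to any weight still standing proud.
- **Friction:** I also read 5–11 N of downward force during the presses, probably from the finger rubbing as it pressed.
- **Bystanders:** The bin, tub and mallet looked unmoved in the last wrist picture. The socket did not show there, and I did not recheck it; I never went near it.

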